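# Unlock the specimen drawer

### The job

Take the blue-headed key from its black stand, feel for the keyhole in the groove of the steel lock plate on top of the specimen drawer unit, and push the key gently in until it is fully home. Turn it clockwise, about 60 degrees, so that the drawer springs open, and leave the key there in the lock. Never force the key, and leave the red-headed key, the pots, the bottle and the beaker where they stand.

Things in the scene. Friction and masses are not known exactly. Their poses are not given: they have to be found in the camera images.
- key: Key to use, upright in the stand. Blue plastic head 26 (x) x 14 (y) x 44 mm tall, flat faces to pinch across y; below it a round neck 4 mm thick, 15.5 mm long, then a flat bit 16 (x) x 5 (y) x 9.5 mm whose last 3 mm are only 15.2 x 4 mm. Origin: centre of the bit's tip; z up. Head from z = 25 to 69 mm. 30 to 65 g. A half turn about z gives the same key.
- red_key: Key of the same shape with a red head, 60 mm from the other in the same stand; not to be moved. Same origin. Which of the two holes holds which key varies.
- stand: Black block 130 (x) x 50 (y) x 30 mm high, fixed, origin under its centre. Each key's bit hangs loosely in a hole 19 x 9 mm, 27 mm deep, at x = -30 or +30 mm; the head's underside rests on the block, the key's x lies along the stand's x. Lift straight up.
- cabinet: White drawer unit with blue top, fixed, 220 (x) x 180 (y) x 108 mm high, origin under its centre, yaw varies; the drawer front faces its -x. On top a steel lock plate, x -25 to 25, y -57 to 54 mm, upper face at z = 113 mm. Pressing or twisting the key against the unit with more than 30 N is forcing it. Its key must be left fully home in the lock.
- groove_start (a point): Point on the brass floor of the lock plate's groove, at x = 0, y = -12, z = 108 mm of the cabinet; axes as the cabinet's. The groove runs along cabinet y from -26 to 26 mm, 6.4 mm wide, walls flared at the top to 12.4 mm (45 degrees), 5 mm deep. The floor here is solid; a key tip set down here is in the groove. The keyhole lies farther along +y.
- groove_end (a point): Foot of the groove's far end wall, at x = 0, y = 26, z = 108 mm of the cabinet. The keyhole between is not measured: its centre is anywhere 5 to 23 mm beyond groove_start along the groove, to be felt with the key tip. It is a slot 17.4 (along y) x 7.4 mm in a 6 mm thick brass plate; the key enters with its x along the groove, either way round.
- lock (a joint): Angle of the lock's turning part under the keyhole, rad: 0 at first, grows clockwise from above, hard stop at 1.5. Key home = its tip on this part's floor, z = 90 mm of the cabinet, 18 mm below the groove's floor; it can turn only when the tip is below 92 mm. Key play about 0.17 rad. Turning takes 0.1 N m; it stays where left. Bolt clears the drawer near 0.7 to 0.8; leave it at 0.7 or more.
- drawer (a joint): How far the drawer is out, m: 0 shut, stop at 0.03; a spring pushes it out by itself, towards the cabinet's -x, when the bolt is clear.
- pot0: Specimen pot with red lid, 52 mm wide, 70 mm tall, origin under its centre; not to be moved.
- pot1: Another such pot.
- pot2: Another such pot.
- reagent: White bottle with blue cap, 72 mm wide, 180 mm tall, origin under its centre; not to be moved.
- beaker: White plastic beaker, 68 mm wide, 80 mm tall, origin under its centre; not to be moved.
Mind the look-alikes: they are no part of the job. There is more than one size of the key; the one meant has the size given above.

How it is judged:
On the way, in this order (a step that is already met when the one before it is completed fails the run):
1. the blue key is fully home in the keyhole (z of key in the frame of cabinet between 0.084 and 0.0925 m and x of key in the frame of cabinet between -0.004 and 0.004 m and y of key in the frame of cabinet between -0.015 and 0.02 m and angle between key's own z axis and vertical below 0.2 rad), for 0.1 s.
2. the key has turned the lock and the drawer has sprung open (all of step 1 and value of joint lock above 0.65 rad and value of joint drawer above 0.02 m), for 0.2 s.
At the end, for the whole second after the job is handed in: The lock stands at 0.65 rad or more, the drawer is at least 20 mm out and at rest, and the blue key is still in the keyhole, fully home (tip below z = 92.5 mm of the cabinet, within 4 mm of the groove's centre line, tilted less than 0.2 rad) and at rest (all of step 2 and linear speed of key below 0.02 m/s and velocity of joint drawer below 0.01 m/s); the robot touches nothing.
It fails at once if the key is forced: more than 30 N between key and drawer unit (contact force between key and cabinet above 30 N).
It fails at once if the red key is pulled or displaced by more than 20 mm (distance of red_key from where it was at the start of the episode above 0.02 m).
It fails at once if a pot, the bottle or the beaker is displaced by more than 20 mm (distance of any of pot0, pot1, pot2, reagent, beaker from where it was at the start of the episode above 0.02 m).
It also fails if it takes over 72 s, if anything falls off the work surface, if the arm or the gripper's body presses on something with over 40 N, if the wrist force passes 120 N, or if a joint passes its speed limit or range.

### The arm

A 6-joint arm with a two-finger parallel gripper is mounted at the origin on the work surface. World frame = base frame: x ahead of the robot, y to its left, z up, the work surface at z = 0. Lengths are in m, angles in rad, forces in N, time in s.
With the tool pointing down it reaches from about 0.325 to 0.775 m from the base axis. Payload 5.5 kg.
Tool frame: the origin (TCP) lies between the finger pads; the fingertips stand 11 mm ahead of it and the grasp point (between the pads) lies 8 mm behind it; y points along the fingers, z is the direction in which the jaws open and shut, and the axes are right-handed (so a half turn about y gives the same grasp; the last joint's range is limited). The gripper opens to 85 mm and grips with 20 to 120 N. Pads are 22 mm wide; open, the fingers measure 114 mm over their backs; the gripper's body (76 mm by 85 mm) begins 54 mm behind the grasp point. The pads swing forward as they close: fully open they stand 13 mm farther back than shut.
Start: joints at [-1.394, 0.091, 1.231, -0, 1.82, -0.057], TCP at [0.139, -0.584, 0.242] pointing down, gripper open.
Joint ranges: [-2.87, 2.87], [-0.86, 2.18], [0.17, 2.46], [-1.51, 4.65], [0.06, 2.69], [-2.65, 2.65]. Speed limits (rad/s): [2.57, 2.57, 3.01, 3.14, 3.14, 3.14].

### API

Orientations are given as a unit quaternion [x, y, z, w].
In Python, from station import env, eyes gives the robot as it stands. Calls block until the motion is done:
- env.goto(position, orientation): joint-space move of the TCP to a pose.
- env.move_l(position, vel=0.15, ori=None): straight line of the TCP; ori=None keeps the orientation; vel is the mean speed in m/s.
- env.move_joints(angles): joint-space move.
- env.command_gripper(opening): opening from 0.0 (shut) to 1.0 (fully open); the grip force is fixed at half the most; returns when the fingers have stopped.
- env.dwell(seconds).
- env.solve_ik(position, orientation): joint angles nearest the present ones, or None.
- env.observe(): the state.
- eyes.snapshot(name): name is "scene" or "top" or "wrist"; returns (picture, depth): 400x640x3 uint8, red, green, blue; 400x640 float32, m along the optical axis (not along the pixel's ray), 0 where there is no reading.
- eyes.calibration(name): a dict with "camera_matrix" (3x3 intrinsics, pixels), "k1" (the pictures are not rectified: a ray, as slopes to the right and down, at radius r is drawn at 1 + k1 r^2 times it, then the intrinsics apply), "R" (3x3) and "t" (3): a world point X has camera coordinates R X + t. Camera axes: x right, y down, z forward; pixel columns grow to the right and rows downward; lengths in m; the calibration is good to about 2 mm. A picture is of the moment at which its call begins: read the wrist's pose just before it. calibration takes no time and is no camera call; for the wrist camera it gives the pose at the moment of the call.
A pose or a line that the arm cannot do raises env.IKError and nothing moves.
- env.close_job(): hands the job in, once; it reports no verdict.
The state is a dict: "time_s": time; "qpos": joint angles; "dq": joint speeds; "effort": joint torques, N m; "tool_pos": TCP position; "orientation": TCP orientation; "contact_force": force on the tool from outside, world axes, zero at the start; "torque": the same for the moment, N m; "grip_width": opening from 0.0 (shut) to 1.0 (fully open).
Only numpy, scipy, OpenCV 4.12 (cv2) and the standard library are available. Lean on these libraries where they do the work, as an engineer would, in place of code of your own. Each camera call takes 0.05 s, during which the arm holds its last target. There are 200 camera calls.

## Working session

There is one attempt and no reset: what is moved stays moved. The work goes in short steps, each a Python script; the robot and the scene stay as the last script left them, time stands still between calls to the robot, and variables do not carry over. Pictures are saved under pics/ and viewed, about 8 in all and at most 12, crops included, and the job is handed in when it is done.

```bash
ls; mkdir -p pics
cat > h.py <<'E'
import numpy as np, cv2
from station import env, eyes
def snap(n,f):
    c=eyes.calibration(n); im,d=eyes.snapshot(n)
    cv2.imwrite(f'pics/{f}.png',im[:,:,::-1]); np.savez(f'pics/{f}.npz',im=im,d=d,K=c['camera_matrix'],k1=c['k1'],R=c['R'],t=c['t'])
    return c,im,d
def ray(f,u,v):
    c=np.load(f'pics/{f}.npz'); K=np.array(c['K']);k1=float(c['k1'])
    D=np.array([k1,0,0,0,0.]); p=cv2.undistortPoints(np.array([[[u,v]]],float),K,D)[0,0]
    R=c['R'];t=c['t']; return -R.T@t, R.T@np.array([p[0],p[1],1.])
def atz(f,u,v,z):
    o,r=ray(f,u,v); return o+r*(z-o[2])/r[2]
def atd(f,u,v):
    c=np.load(f'pics/{f}.npz'); o,r=ray(f,u,v); return o+r*c['d'][int(round(v)),int(round(u))]
E
python3 - <<'E'
from h import *
for n in ['scene','top','wrist']: snap(n,n+'0')
o=env.observe();print(o)
for n in ['scene','top','wrist']:
  c=eyes.calibration(n);print(n,-np.array(c['R']).T@c['t'],c['k1'],c['camera_matrix'])
E
```

```text
pics
{'time_s': 0.15, 'qpos': array([-1.39369974e+00,  9.17232085e-02,  1.23163505e+00, -1.73359622e-05,
        1.81982392e+00, -5.66937073e-02]), 'dq': array([ 0.00091561, -0.00214748, -0.00412265,  0.0005089 ,  0.00058658,
        0.00072826]), 'effort': array([ 1.62251741e-03, -4.59373248e+01, -4.18526208e+01, -7.91774437e-05,
        9.55655094e-03, -4.07210632e-05]), 'tool_pos': array([ 0.13895946, -0.58347181,  0.24137372]), 'orientation': array([-0.08250746,  0.70284172, -0.70172051,  0.08242797]), 'contact_force': array([-0.53424834,  0.5434362 , -0.27977521]), 'torque': array([-0.00553543, -0.01389831,  0.01057196]), 'grip_width': 0.9960378101097356}
scene [ 1.12634501 -0.01113652  0.8485118 ] -0.022152906222248973 [[405.91735705   0.         320.90849458]
 [  0.         405.91735705 197.96545914]
 [  0.           0.           1.        ]]
top [ 0.389825   -0.0260236   1.25230575] -0.08224492517335508 [[411.89108305   0.         308.79358498]
 [  0.         411.89108305 194.45159194]
 [  0.           0.           1.        ]]
wrist [ 0.21848673 -0.56420076  0.37286537] -0.03426026964563834 [[352.1533567    0.         322.42566076]
 [  0.         352.1533567  203.24328886]
 [  0.           0.           1.        ]]
```

View pics/top0.png

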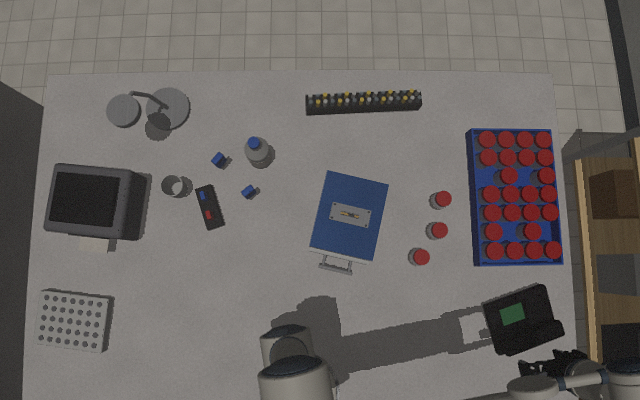

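View pics/scene0.png

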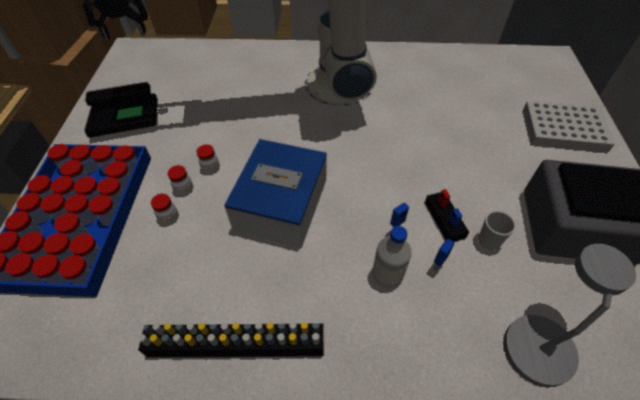

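The top view shows the stand at about (209,207), with the blue key at its upper end and red at the lower. The cabinet is at (349,215). Two loose blue-headed keys, at (218,160) and (249,192), are look-alikes. I'll enlarge the stand and the plate.

Run:
```python
from h import *
im=cv2.imread('pics/top0.png')
a=cv2.resize(im[165:245,165:265],None,fx=6,fy=6,interpolation=cv2.INTER_CUBIC)[:, :400*6//6*1]
a=cv2.resize(im[175:240,170:240],(400,371),interpolation=cv2.INTER_CUBIC)
b=cv2.resize(im[165:275,300:395],(400,463),interpolation=cv2.INTER_CUBIC)
o=np.zeros((463,800,3),np.uint8);o[:371,:400]=a;o[:,400:]=b
cv2.imwrite('pics/crop1.png',o)
for u,v in [(202,196),(208,214),(349,215),(349,200),(257,150),(176,186)]: print(u,v,atd('top0',u,v))
```

```text
202 196 [0.56749843 0.27909262 0.07356659]
208 214 [0.51461212 0.25930998 0.07595713]
349 215 [ 0.50807314 -0.14476533  0.09255561]
349 200 [ 0.54834807 -0.1437026   0.11121591]
257 150 [0.68587894 0.11221077 0.14103802]
176 186 [0.60965667 0.37954756 0.0044681 ]
```

View pics/crop1.png

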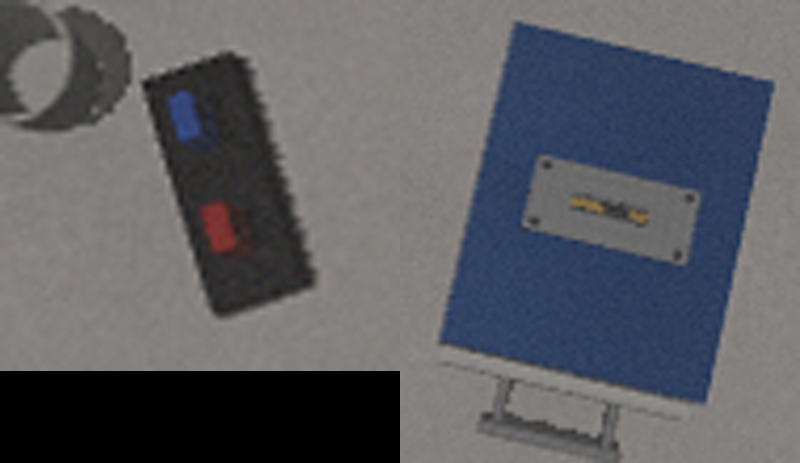

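Run:
```python
from h import *
L=lambda x,y:(170+x/400*70,175+y/371*65); Rr=lambda x,y:(300+(x-400)/400*95,165+y/463*110)
f='top0'
def P(F,pts,z): 
    r=np.array([atz(f,*F(*p),z) for p in pts]); print(r.round(4)); return r
print('stand top corners'); s=P(L,[(145,80),(235,52),(315,285),(218,318)],.03); print(s.mean(0),np.linalg.norm(s-np.roll(s,-1,0),axis=1))
print('keys'); P(L,[(184,116),(219,228)],.074)
print('cab top BL,BR,FR,FL'); c=P(Rr,[(515,22),(773,82),(707,403),(441,345)],.108); print(c.mean(0),np.linalg.norm(c-np.roll(c,-1,0),axis=1))
print('plate'); p=P(Rr,[(540,154),(700,192),(687,266),(523,228)],.113); print(p.mean(0),np.linalg.norm(p-np.roll(p,-1,0),axis=1))
v=p[0]-p[1]+p[3]-p[2]; print('cab yaw',np.arctan2(-v[0],v[1]))
v=c[0]-c[1]+c[3]-c[2]; print('cab yaw',np.arctan2(-v[0],v[1]))
v=c[0]-c[3]+c[1]-c[2]; print('cab yaw',np.arctan2(v[1],v[0]))
v=s[0]-s[3]+s[1]-s[2]; print('stand yaw',np.arctan2(v[1],v[0]))
print('beaker rim', atz(f,174,185,.08),'bottle',atz(f,254,142,.18))
# reference pose and tool axes
from scipy.spatial.transform import Rotation as R
o=env.observe();print(R.from_quat(o['orientation']).as_matrix().round(3)); cc=eyes.calibration('wrist'); print(np.array(cc['R']).round(3))
```

```text
stand top corners
[[0.5955 0.3113 0.03  ]
 [0.6103 0.2637 0.03  ]
 [0.4866 0.2181 0.03  ]
 [0.4695 0.2686 0.03  ]]
[0.54047589 0.26543673 0.03      ] [0.04985343 0.13186465 0.05329406 0.13309554]
keys
[[0.5694 0.2785 0.074 ]
 [0.5121 0.2588 0.074 ]]
cab top BL,BR,FR,FL
[[ 0.6344 -0.0842  0.108 ]
 [ 0.5925 -0.2574  0.108 ]
 [ 0.3794 -0.2068  0.108 ]
 [ 0.4185 -0.033   0.108 ]]
[ 0.50621135 -0.14534351  0.108     ] [0.1781839  0.21902915 0.17820181 0.22192597]
plate
[[ 0.5439 -0.0994  0.113 ]
 [ 0.5179 -0.2051  0.113 ]
 [ 0.4689 -0.1952  0.113 ]
 [ 0.4947 -0.0875  0.113 ]]
[ 0.50633705 -0.14678089  0.113     ] [0.10888617 0.04995157 0.11077095 0.0505869 ]
cab yaw -0.23802630941356545
cab yaw -0.22921279662203087
cab yaw -0.23280853613278296
stand yaw 0.3402012474041833
beaker rim [0.59934426 0.3610528  0.08      ] bottle [0.69776537 0.11580796 0.18      ]
[[-0.973 -0.     0.232]
 [-0.232  0.002 -0.973]
 [-0.    -1.    -0.002]]
[[ 0.233 -0.972 -0.002]
 [-0.921 -0.221  0.321]
 [-0.312 -0.073 -0.947]]
```

```bash
cat >> h.py <<'E'
from scipy.spatial.transform import Rotation as Rot
def quat(a):  # tool x at world yaw a, pointing down
    x=np.array([np.cos(a),np.sin(a),0]);y=np.array([0,0,-1.]);return Rot.from_matrix(np.c_[x,y,np.cross(x,y)]).as_quat()
def d2(a): return np.array([np.cos(a),np.sin(a),0])
CY=-0.233; CAB=np.array([.5063,-.1453,0])
SY=0.336; KEY=np.array([.5692,.2785,0])
def cabw(x,y,z): return CAB+x*d2(CY)+y*d2(CY+np.pi/2)+np.array([0,0,z])
E
python3 - <<'E'
from h import *
a=CY-np.pi/2   # tool x = -cab y
env.goto(CAB+[0,0,.26]+.04*d2(a),quat(a)); env.dwell(.3)
c,im,d=snap('wrist','w1'); print(env.observe()['tool_pos'],env.observe()['qpos'],env.observe()['time_s'])
a=SY-np.pi
env.goto(KEY+[0,0,.20]+.04*d2(a),quat(a)); env.command_gripper(.5);env.dwell(.3)
c,im2,d=snap('wrist','w2'); print(env.observe())
cv2.imwrite('pics/w12.png',np.hstack([im[:,120:520],im2[:,120:520]])[:,:,::-1])
E
```

```text
[ 0.49695684 -0.18455771  0.25992858] [-4.19757752e-01 -9.25534090e-02  1.38298603e+00 -2.02387179e-05
  1.85128272e+00 -1.86077228e-01] 2.4417
{'time_s': 4.95, 'qpos': array([4.05835093e-01, 7.03389760e-02, 1.32728778e+00, 4.26795408e-06,
       1.74404289e+00, 1.64055283e+00]), 'dq': array([-0.00288479, -0.00058672,  0.00111224, -0.00053588, -0.0007016 ,
        0.00059106]), 'effort': array([-1.17204353e-02, -4.50535333e+01, -4.19341171e+01, -8.97914106e-04,
        6.86311432e-04, -1.94885592e-04]), 'tool_pos': array([0.53141331, 0.26534954, 0.19996048]), 'orientation': array([ 0.11829038, -0.69714188,  0.69715181, -0.11823677]), 'contact_force': array([ 0.02802209, -0.37839539, -0.50488137]), 'torque': array([ 0.00207726, -0.01777058, -0.00178535]), 'grip_width': 0.5025907428657398}
```

View pics/w12.png

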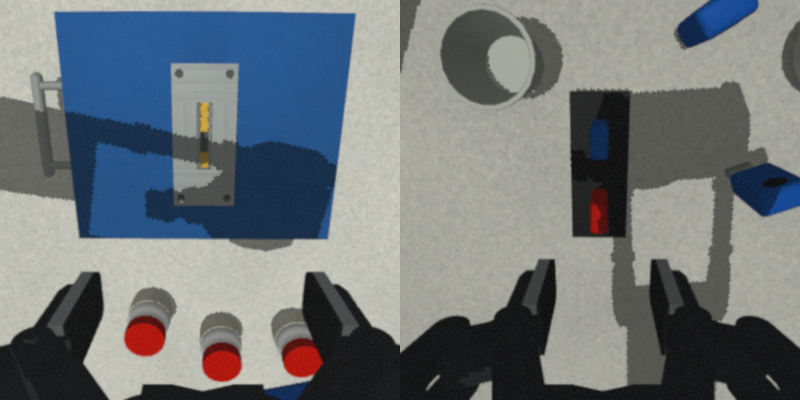

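The wrist views show the groove running from (204,102), its +y end, to (204,168), with a dark patch near v 131-150. The blue key head is at about (599,140). I'll enlarge both.

Run:
```python
from h import *
im=cv2.imread('pics/w12.png')
a=cv2.resize(im[55:215,160:250],(338,600),interpolation=cv2.INTER_CUBIC)
b=cv2.resize(im[80:245,560:640],(291,600),interpolation=cv2.INTER_CUBIC)
b=cv2.convertScaleAbs(b,alpha=1.8);a=cv2.convertScaleAbs(a,alpha=1.3)
cv2.imwrite('pics/crop2.png',np.hstack([a,b]))
```

```text
(no output)
```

View pics/crop2.png

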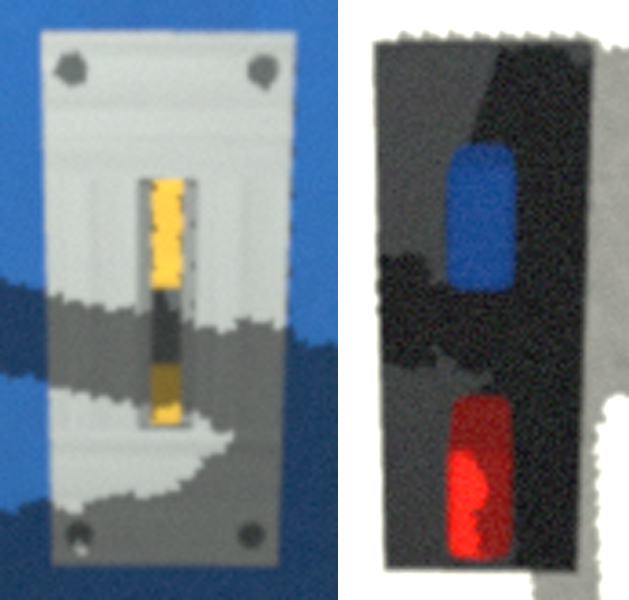

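Run:
```python
from h import *
A=lambda x,y:(120+160+x/3.756-.4,55+y/3.75-.4); B=lambda x,y:(120+160+(x-338)/3.64-.4,80+y/3.636-.4)
def loc(p): q=p-CAB; return [round(1e3*q@d2(CY),1),round(1e3*q@d2(CY+np.pi/2),1)]
for n,p,z in [('plate',(41,30),.113),('plate',(297,31),.113),('plate',(278,566),.113),('plate',(52,566),.113),('gr+y',(168,179),.108),('gr-y',(168,426),.108),('hole+y',(166,288),.108),('hole-y',(166,363),.108)]:
    print(n,loc(atz('w1',*A(*p),z)))
s=[atz('w2',*B(*p),.03) for p in [(375,43),(593,43),(577,570),(386,570)]]
c=np.mean(s,0);v=s[0]-s[3]+s[1]-s[2];y=np.arctan2(v[1],v[0]);print('stand',c,y, c+.03*d2(y),np.linalg.norm(s[0]-s[1]),np.linalg.norm(s[0]-s[3]))
k=atz('w2',*B(481,288),.074);print('key',k+.013*d2(y), 'sides',atz('w2',*B(448,270),.074),atz('w2',*B(515,270),.074))
k=atz('w2',*B(480,560),.074);print('red',k+.013*d2(y))
```

```text
plate [np.float64(-24.5), np.float64(57.7)]
plate [np.float64(25.9), np.float64(57.5)]
plate [np.float64(25.2), np.float64(-54.1)]
plate [np.float64(-25.2), np.float64(-54.1)]
gr+y [np.float64(0.5), np.float64(29.0)]
gr-y [np.float64(0.7), np.float64(-23.3)]
hole+y [np.float64(0.2), np.float64(6.6)]
hole-y [np.float64(0.2), np.float64(-9.4)]
stand [0.54142663 0.27224977 0.03      ] 0.3300010850056441 [0.56980789 0.28197109 0.03      ] 0.04903955376201437 0.12935165267855916
key [0.57041693 0.28223531 0.074     ] sides [0.5594026  0.28554601 0.074     ] [0.56389439 0.2727372  0.074     ]
red [0.51341782 0.26267711 0.074     ]
```

```bash
cat >> h.py <<'E'
SY=.332; KEY=np.array([.5701,.2819,0]); CAB=CAB+.0003*d2(CY)+.0033*d2(CY+np.pi/2)
E
python3 - <<'E'
from h import *
a=SY-np.pi;q=quat(a)
env.goto(KEY+[0,0,.13],q); env.move_l(KEY+[0,0,.047],vel=.06); print(env.observe()['contact_force'],env.observe()['torque'])
env.command_gripper(0.0);env.dwell(.3); o=env.observe(); print(o['contact_force'],o['torque'],o['grip_width'],o['tool_pos'])
env.move_l(KEY+[0,0,.060],vel=.03); o=env.observe(); print(o['contact_force'],o['torque'])
env.move_l(KEY+[0,0,.16],vel=.08);env.dwell(.3); o=env.observe(); print(o['contact_force'],o['torque'],o['grip_width'],o['time_s'])
snap('wrist','w3');snap('scene','s3')
im=cv2.imread('pics/w3.png')
i2=cv2.imread('pics/s3.png')
cv2.imwrite('pics/w3v.png',np.hstack([im[60:400,160:480],cv2.resize(i2[100:270,360:560],(400,340),interpolation=cv2.INTER_CUBIC)]))
E
```

```text
[ 0.07658174 -0.21305883 -0.57730648] [ 0.02913371  0.02726894 -0.0031108 ]
[1.55262755 0.44404688 2.81556572] [ 0.04192952  0.10356967 -0.0024813 ] 0.15562160484397258 [0.57030633 0.28202732 0.0474451 ]
[ 0.4229717   0.53830959 -1.08133253] [0.02070329 0.0279041  0.01301769]
[ 0.27319963 -0.48915616 -1.0133465 ] [ 0.04704296 -0.04638223  0.01054349] 0.15734002800491168 9.8583
```

View pics/w3v.png

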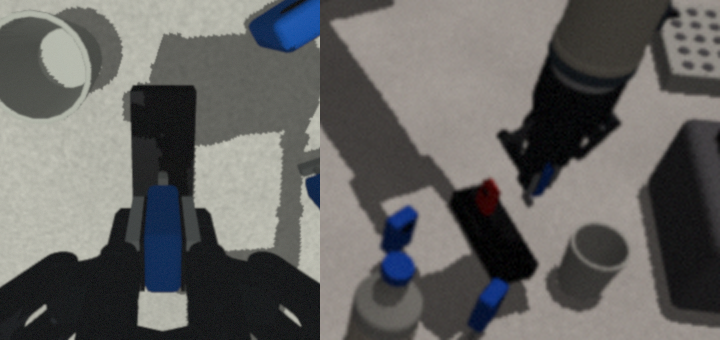

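The blue key is gripped between the pads with its neck at (163,178), and the red key is still in the stand. I'll check its uprightness by projecting the model, then carry it above the groove.

Run:
```python
from h import *
# predicted upright head corner rows in w3
c=np.load('pics/w3.npz'); o=env.observe(); T=o['tool_pos']; tip=T-[0,0,.0424]
def proj(f,X):
    c=np.load(f); return cv2.projectPoints(np.array([X]),cv2.Rodrigues(c['R'])[0],c['t'],c['K'],np.array([float(c['k1']),0,0,0,0]))[0][0,0]
for x,z in [(.013,.025),(.013,.069),(-.013,.069),(.008,.0),(.008,.0095)]:
    print(x,z,(proj('pics/w3.npz',tip+x*d2(SY)+[0,0,z])-[160,60]).round(1))
env.move_l(T+[0,0,.09],vel=.15)
a=CY-np.pi/2;q=quat(a)
env.goto(cabw(0,-.012,.25),q); env.move_l(cabw(0,-.012,.113+.0424+.012),vel=.1); env.dwell(.3)
o=env.observe();print(o['time_s'],o['contact_force'],o['torque'],o['tool_pos'],cabw(0,-.012,.1674))
snap('wrist','w4');snap('scene','s4')
im=cv2.imread('pics/w4.png')[100:400,200:450]
i2=cv2.imread('pics/s4.png')[110:230,210:340]
cv2.imwrite('pics/w4v.png',np.hstack([cv2.resize(im,(400,480),interpolation=cv2.INTER_CUBIC),cv2.resize(i2,(400,480),interpolation=cv2.INTER_CUBIC)]))
```

```text
0.013 0.025 [163.6 181. ]
0.013 0.069 [164.  234.8]
-0.013 0.069 [163.8 295.1]
0.008 0.0 [163.4 169.8]
0.008 0.0095 [163.5 177.1]
13.6 [-1.04157356 -0.12903801 -1.12789333] [-0.00487467  0.03328645  0.01821959] [ 0.50477062 -0.15390787  0.16792191] [ 0.50458309 -0.15383418  0.1674    ]
```

View pics/w4v.png

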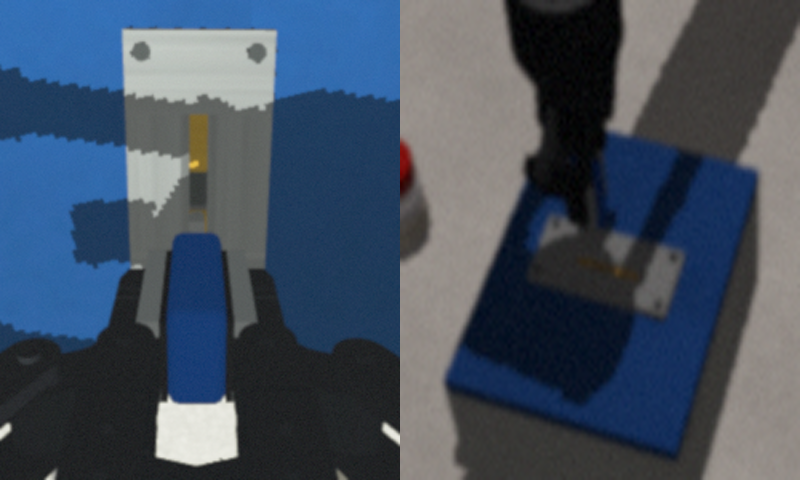

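The key is centred over the groove, column 197 against 198. The dark keyhole shows ahead of it at rows 170-205. Next is a guarded descent.

```bash
cat >> h.py <<'E'
TIP=.0424
def st(): 
    o=env.observe(); return o['contact_force'],o['torque'],o['tool_pos'],o['time_s']
def inc(p):  # force in cabinet axes
    return np.array([p@d2(CY),p@d2(CY+np.pi/2),p[2]])
E
python3 - <<'E'
from h import *
f0=st()[0]; f0=inc(f0); print(f0)
x,y=0,-.012
z=.113
env.move_l(cabw(x,y,z+TIP),vel=.04)
while z>.105:
    f=inc(st()[0])-f0
    print(round(z*1e3,1),f.round(1),st()[2][2].round(4),round(st()[3],2))
    if f[2]>4 or abs(f[0])>6 or abs(f[1])>6: break
    z-=.0007; env.move_l(cabw(x,y,z+TIP),vel=.02)
print(st()[1],cabw(x,y,z+TIP)-st()[2])
E
```

```text
[ 0.44126029  0.18005509 -0.69011146]
113.0 [0.2 0.5 0.5] 0.1548 14.15
112.3 [0.2 0.4 0.1] 0.1549 14.4
111.6 [-0.2 -1.1 -1. ] 0.154 14.65
110.9 [-0.1 -0.4  0.6] 0.1532 14.9
110.2 [-0.7  0.5 -0.2] 0.1525 15.15
109.5 [-0.3 -0.2 -0.5] 0.1518 15.4
108.8 [ 0.7 -0.5 -0.1] 0.1511 15.65
108.1 [-0.9  0.7 -0.1] 0.1504 15.9
107.4 [-2.1 -0.1  4.2] 0.1503 16.15
[ 0.05928066  0.20756384 -0.04882561] [-6.48562039e-05  5.57372608e-05 -5.20180203e-04]
```

Run:
```python
from h import *
f0=np.array([.44,.18,-.69]); z=.1069; y=-.012
zf=.1503; 
while y<.012:
    y+=.0007; env.move_l(cabw(0,y,z+TIP),vel=.02)
    F,T,p,t=st(); f=inc(F)-f0
    print(round(y*1e3,1),f.round(1),round(1e3*p[2],2),round(t,2))
    if p[2]<z+TIP+.00012 and f[2]<2 or f[2]>14 or abs(f[:2]).max()>9: break
```

```text
-11.3 [-2.7 -1.7  6. ] 150.24 16.4
-10.6 [-1.8 -3.1  6.7] 150.19 16.65
-9.9 [-0.1 -3.4  5.9] 150.19 16.9
-9.2 [-0.5 -2.1  6.8] 150.11 17.15
-8.5 [-0.4 -2.5  6. ] 150.03 17.4
-7.8 [ 0.1 -3.7  6.4] 149.91 17.65
-7.1 [-0.3 -2.2  4.9] 149.57 17.9
-6.4 [2.9 0.7 0.7] 148.52 18.15
```

It dropped at y = -6.4, about 1.7 mm from the visual estimate. Next, a guarded push in with small lateral compliance.

Run:
```python
from h import *
f0=np.array([.44,.18,-.69]); z=.1062; y=-.0060; x=0.
env.move_l(cabw(x,y,z+TIP),vel=.02)
while z>.0885:
    F,T,p,t=st(); f=inc(F)-f0
    print(round(z*1e3,1),round(x*1e3,2),round(y*1e3,2),f.round(1),round(1e3*(p[2]-TIP),2),T.round(2),round(t,2))
    if f[2]>9: break
    # comply
    if abs(f[0])>2: x+=np.clip(f[0]*.0001,-.0004,.0004)
    if abs(f[1])>2: y+=np.clip(f[1]*.0001,-.0004,.0004)
    z-=.0012 if z>.0925 else .0006; env.move_l(cabw(x,y,z+TIP),vel=.02)
open('xy.txt','w').write(f'{x} {y} {z}')
```

```text
106.2 0.0 -6.0 [ 1.6  1.3 -0.2] 105.59 [ 0.01 -0.6  -0.01] 18.4
105.0 0.0 -6.0 [ 1.9  1.1 -0.6] 104.69 [ 0.   -0.62 -0.03] 18.65
103.8 0.0 -6.0 [ 1.9  0.2 -0.2] 103.7 [-0.02 -0.54 -0.06] 18.9
102.6 0.0 -6.0 [ 1.7 -0.4  0.7] 102.52 [-0.02 -0.45 -0.03] 19.15
101.4 0.0 -6.0 [2.1 0.9 0.9] 101.32 [-0.01 -0.41 -0.02] 19.4
100.2 0.21 -6.0 [ 0.7  0.2 -0.4] 99.91 [ 0.04 -0.31 -0.02] 19.65
99.0 0.21 -6.0 [-0.3  0.4 -1.2] 98.55 [ 0.05 -0.03 -0.  ] 19.9
97.8 0.21 -6.0 [-0.9  0.   0.1] 97.55 [ 0.1  -0.05 -0.03] 20.15
96.6 0.21 -6.0 [-0.5  0.2  0.1] 96.47 [ 0.12  0.03 -0.01] 20.4
95.4 0.21 -6.0 [-1.   0.5 -0.4] 95.25 [ 0.09  0.02 -0.01] 20.65
94.2 0.21 -6.0 [-0.2  0.1 -0.1] 94.08 [ 0.04 -0.   -0.08] 20.9
93.0 0.21 -6.0 [-1.3  0.2  0.5] 92.87 [ 0.01 -0.   -0.03] 21.15
91.8 0.21 -6.0 [-1.   0.3  0.7] 91.67 [-0.01 -0.01 -0.02] 21.4
91.2 0.21 -6.0 [-0.2 -0.4 -0.3] 91.16 [-0.01  0.04 -0.  ] 21.65
90.6 0.21 -6.0 [-0.6 -0.9  0.2] 90.54 [ 0.02 -0.03  0.08] 21.9
90.0 0.21 -6.0 [ 0.1 -0.9  0.8] 90.01 [-0.01 -0.04 -0.01] 22.15
89.4 0.21 -6.0 [-1.8  0.6  4.2] 89.96 [ 0.08  0.29 -0.02] 22.4
88.8 0.21 -6.0 [-2.2  0.   7. ] 89.91 [0.17 0.49 0.03] 22.65
```

The tip is on the floor: contact at 90.0 mm and holding at 89.9. Now the turn clockwise in small compliant steps.

Run:
```python
from h import *
x,y,z=map(float,open('xy.txt').read().split()); z=.0894
f0=np.array([.44,.18,-.69]); a=CY-np.pi/2; d=0
env.move_l(cabw(x,y,z+TIP),vel=.02)
while d<1.05:
    d=min(d+.07,1.06)
    env.move_l(cabw(x,y,z+TIP),vel=.02,ori=quat(a-d)); F,T,p,t=st(); f=inc(F)-f0
    print(round(d,2),round(x*1e3,2),round(y*1e3,2),f.round(1),round(1e3*(p[2]-TIP),2),T.round(2),round(t,2))
    if abs(f).max()>14 or abs(T[2])>.35: print('stop');break
    if abs(f[0])>2: x+=np.clip(f[0]*.0001,-.0005,.0005)
    if abs(f[1])>2: y+=np.clip(f[1]*.0001,-.0005,.0005)
open('xy2.txt','w').write(f'{x} {y} {z} {d}')
snap('scene','s5');snap('top','t5')
i2=cv2.imread('pics/s5.png')[110:260,190:340];i3=cv2.imread('pics/t5.png')[160:290,290:400]
cv2.imwrite('pics/v5.png',np.hstack([cv2.resize(i2,(400,400)),cv2.resize(i3,(340,400))]))
```

```text
0.07 -0.0 -6.0 [-1.3  0.6  5.5] 89.88 [0.01 0.08 0.03] 23.4
0.14 -0.0 -6.0 [-0.6 -0.1  5.9] 89.93 [ 0.05 -0.07  0.  ] 23.65
0.21 -0.0 -6.0 [ 1.4 -0.3  6. ] 89.93 [-0.1  -0.19  0.06] 23.9
0.28 -0.0 -6.0 [ 1.1 -0.3  6.1] 89.9 [-0.22 -0.25  0.03] 24.15
0.35 -0.0 -6.0 [ 1.  -1.   6.1] 89.89 [-0.18 -0.17  0.08] 24.4
0.42 -0.0 -6.0 [ 0.3 -0.2  5.8] 89.92 [-0.17 -0.18  0.07] 24.65
0.49 -0.0 -6.0 [-0.1 -0.9  6.1] 89.91 [-0.11 -0.08  0.07] 24.9
0.56 -0.0 -6.0 [ 0.2 -0.6  6.4] 89.89 [-0.12 -0.07  0.05] 25.15
0.63 -0.0 -6.0 [ 0.6 -1.6  6.4] 89.91 [-0.12 -0.03  0.07] 25.4
0.7 -0.0 -6.0 [ 0.1 -1.3  7.3] 89.93 [-0.1   0.05  0.05] 25.65
0.77 -0.0 -6.0 [-0.6 -0.4  6.8] 89.9 [-0.04  0.05  0.03] 25.9
0.84 -0.0 -6.0 [-0.7 -0.6  6.8] 89.9 [-0.03  0.12  0.05] 26.15
0.91 -0.0 -6.0 [-1.3 -0.9  7.2] 89.88 [-0.04  0.14  0.02] 26.4
0.98 -0.0 -6.0 [-0.9 -0.1  6.9] 89.86 [-0.01  0.11  0.06] 26.65
1.05 -0.0 -6.0 [-0.5  0.6  7.1] 89.9 [0.06 0.18 0.08] 26.9
```

View pics/v5.png

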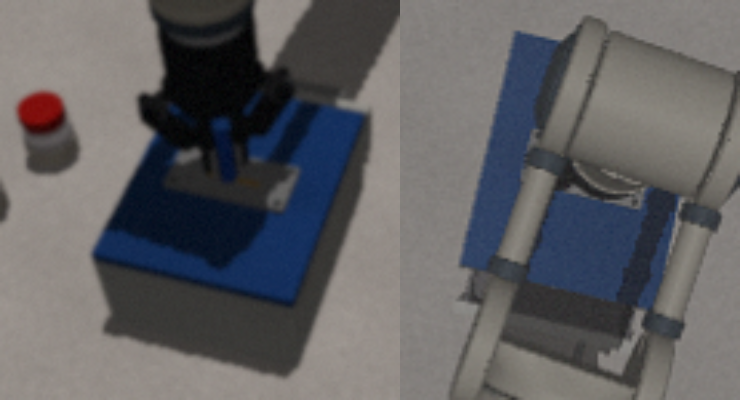

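The top view shows a dark open gap in front of the cabinet, so the drawer has sprung out. I'll relax the press, release and retreat upwards, then verify.

Run:
```python
from h import *
x,y,z,d=map(float,open('xy2.txt').read().split())
env.move_l(cabw(x,y,.0899+TIP),vel=.02); env.command_gripper(.5); env.dwell(.2)
p=st()[2]; env.move_l(p+[0,0,.12],vel=.08)
print(st())
snap('wrist','w6')
env.goto(p+[0,0,.17]-.10*d2(CY)-.2*d2(CY+np.pi/2), env.observe()['orientation']) 
env.dwell(.2)
snap('scene','s6');snap('top','t6')
i1=cv2.imread('pics/w6.png')[:,120:520];i3=cv2.imread('pics/t6.png')[160:290,290:400]
cv2.imwrite('pics/v6.png',np.hstack([i1,cv2.resize(i3,(340,400),interpolation=cv2.INTER_CUBIC)]))
print(st()[3])
```

```text
(array([-0.08669021,  0.22597772, -0.15011349]), array([-0.04672196, -0.00608385,  0.03056028]), array([ 0.50577735, -0.14793108,  0.25153471]), 29.4917)
30.7583
```

View pics/v6.png

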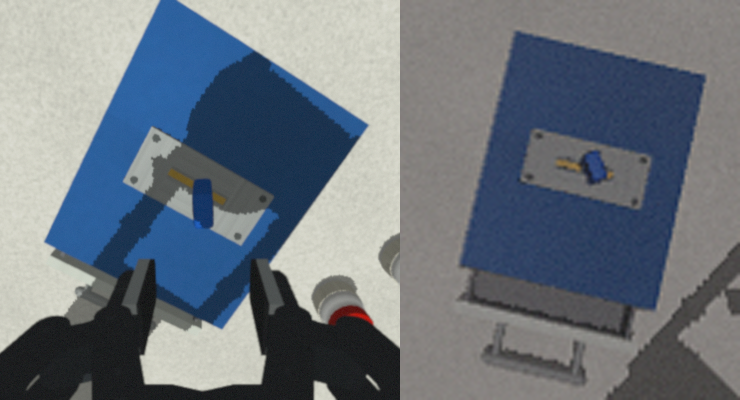

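The key stands in the lock, turned, with its head at (203,203) in the left picture, and the drawer is clearly out. One numeric check of head height and drawer travel before handing in.

Run:
```python
from h import *
A=lambda x,y:(290+(x-400)/340*110,160+y/400*130)
f0=np.load('pics/t6.npz')['d']
print('head z', [atd('w6',120+203,v)[2].round(4) for v in (200,210,216)], 'top', [atd('t6',*A(595,v))[2].round(4) for v in (160,168)])
loc=lambda p:((p-CAB)@d2(CY)*1e3).round(1)
print('front strip x (shut: -110)', [loc(atz('t6',*A(*p),.1)) for p in [(458,298),(545,318)]], 'before',loc(atz('top0',300+41/400*95,165+345/463*110,.1)))
env.close_job()
```

```text
head z [np.float64(0.1587), np.float64(0.1587), np.float64(0.1591)] top [np.float64(0.1607), np.float64(0.1592)]
front strip x (shut: -110) [np.float64(-138.6), np.float64(-138.6)] before -111.5
the job is handed in; nothing more can be done
```

I took the blue key from the stand and felt for the keyhole along the groove. I pushed the key fully home, turned it clockwise about 60 degrees (1.05 rad), and left it in the lock with the drawer open. The job was handed in at about 31 s of robot time.

**Feeling and seating:** the tip dropped into the keyhole at about y = -6 mm of the cabinet. It bottomed at about z = 89.9 mm, against 90 mm for fully home.

**Force:** the highest force I read at the wrist was about 7 N, far below the 30 N limit.

**After release:**
- The key head's top was at about 159 mm, which matches a key fully home.
- The drawer front had moved out about 27 mm. It needs at least 20 mm.
- The robot was clear of everything.

**Disagreements and gaps:**
- The top and wrist cameras differed by about 3 mm. I used the wrist estimates and touch.
- The lock angle could not be read directly. I infer at least 0.88 rad, from the turn of 1.05 rad less the key's play of 0.17 rad.
- I did not measure the pots, bottle, beaker and red key again at the end. No view showed any of them disturbed.

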